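# Pack data tapes from the drawer into a transfer carton

## Task

Pack the tapes for transfer: tip the standing carton over onto its back on the parcel scale, so that its slots face up, and move every tape in the cabinet's drawer into the carton, standing on edge, one to a slot and fully down. Finish with the drawer fully shut and the carton still lying on the scale, and leave the other things on the bench where they are.

Things in the scene. Friction and masses are not known exactly. Their poses are not given: they have to be found in the camera images.
- carton: Empty grey cardboard transfer carton, 250 mm tall (z), 131 wide (y), 90 deep (x), walls 5 mm, 0.45 kg. One large face, the front (x = -45), is open; the back panel behind it (x = +45) is closed. Starts standing on end, its back to the scale's +y edge, up to 20 mm from it; slides easily. Origin: centre of the underside as it starts. Laid on its back, +x points down and the slots in it open upward.
- carton_back (a point): Centre of the outside of the carton's back panel. Pushed on the open front's top edge towards the back, the carton is blocked at its foot by the scale's edge, tips, passes its balance at about 20 degrees and falls by itself.
- scale: Low parcel scale fixed to the bench: steel platform 290 mm (x) by 270 mm (y), top 25 mm above the bench; origin on the bench under the platform's centre. The carton starts beside its +y edge. A display of 100 mm height stands 0.21 m from the centre on the +x side.
- cabinet: Cream steel media cabinet fixed to the bench, 290 mm wide (y), 190 mm deep (x), 148 mm high, with one wide drawer that opens to its -x (towards the robot). Origin: on the bench under its centre; the front face of the shut drawer is at x = -95 mm.
- drawer (a joint): How far the drawer is pulled out: 0 shut, 0.15 m fully open (its stop). Starts shut. It stays where it is left; about 2 N moves it. The tapes are clear of the cabinet's roof from 0.13 on. The drawer's front reaches 144 mm above the bench, its side walls reach 78 mm above the bench.
- handle (a point): Middle of the drawer's bar handle (moves with the drawer): a horizontal steel bar 11 mm thick, 100 mm long across the drawer (cabinet y), its axis 35 mm in front of the drawer's face and 112 mm above the bench, 36 mm under the cabinet's top; it can be pinched from above.
- slot0 (a point): Middle of the floor of carton slot 0 (inside of the back panel), at carton x = 40, y = 0, z = 44 mm. A slot lies across the carton: 26 mm wide (carton z), 40 mm deep, 121 mm long (carton y), between dark foam blocks 40 mm deep; slots are 54 mm apart, the carton's walls rise 45 mm above the foam.
- slot1 (a point): Middle of the floor of carton slot 1 (inside of the back panel), at carton x = 40, y = 0, z = 98 mm. A slot lies across the carton: 26 mm wide (carton z), 40 mm deep, 121 mm long (carton y), between dark foam blocks 40 mm deep; slots are 54 mm apart, the carton's walls rise 45 mm above the foam.
- slot2 (a point): Middle of the floor of carton slot 2 (inside of the back panel), at carton x = 40, y = 0, z = 152 mm. A slot lies across the carton: 26 mm wide (carton z), 40 mm deep, 121 mm long (carton y), between dark foam blocks 40 mm deep; slots are 54 mm apart, the carton's walls rise 45 mm above the foam.
- slot3 (a point): Middle of the floor of carton slot 3 (inside of the back panel), at carton x = 40, y = 0, z = 206 mm. A slot lies across the carton: 26 mm wide (carton z), 40 mm deep, 121 mm long (carton y), between dark foam blocks 40 mm deep; slots are 54 mm apart, the carton's walls rise 45 mm above the foam.
- tape0: Dark grey data tape cartridge, 105 mm (x) by 21.5 mm thick (y) by 102 mm tall (z), 0.2 kg; origin at the centre of its underside. Up to four, all alike; some may be absent. Starts standing on edge in the drawer (hidden until it is opened), underside 18 mm above the bench, between ribs 30 mm high that leave it 26 mm; places are 58 mm apart across the drawer.
- tape1: Dark grey data tape cartridge, 105 mm (x) by 21.5 mm thick (y) by 102 mm tall (z), 0.2 kg; origin at the centre of its underside. Up to four, all alike; some may be absent. Starts standing on edge in the drawer (hidden until it is opened), underside 18 mm above the bench, between ribs 30 mm high that leave it 26 mm; places are 58 mm apart across the drawer.
- tape2: Dark grey data tape cartridge, 105 mm (x) by 21.5 mm thick (y) by 102 mm tall (z), 0.2 kg; origin at the centre of its underside. Up to four, all alike; some may be absent. Starts standing on edge in the drawer (hidden until it is opened), underside 18 mm above the bench, between ribs 30 mm high that leave it 26 mm; places are 58 mm apart across the drawer.
- tape3: Dark grey data tape cartridge, 105 mm (x) by 21.5 mm thick (y) by 102 mm tall (z), 0.2 kg; origin at the centre of its underside. Up to four, all alike; some may be absent. Starts standing on edge in the drawer (hidden until it is opened), underside 18 mm above the bench, between ribs 30 mm high that leave it 26 mm; places are 58 mm apart across the drawer.
- scanner: Hand-held barcode scanner lying on the bench to the left of the cabinet, about 135 x 70 x 34 mm; not part of the job. Origin at its underside.
- pencup: Steel pen cup with pens, 76 mm across, 145 mm high with pens, beyond the work; not part of the job. Origin at its underside.
- stapler: Desk stapler, 135 x 36 x 46 mm, on the bench to the right of the scale; not part of the job. Origin at its underside.

How it is judged (in metres and radians):
On the way, in this order (a step that is already met when the one before it is completed fails the run):
1. The carton lies on its back on the scale's platform (angle between carton's own x axis and vertical above 3 rad and height (world z) of carton_back between 0.015 and 0.036 m and x of carton_back in the frame of scale between -0.125 and 0.125 m and y of carton_back in the frame of scale between -0.125 and 0.125 m), for 0.3 s.
2. Every tape stands in a slot of the carton, fully down (all of step 1 and x of tape0 in the frame of carton between 0.033 and 0.047 m and z of tape0 in the frame of carton between 0.03 and 0.22 m and y of tape0 in the frame of carton between -0.03 and 0.03 m and angle between each of tape0, tape1, tape2, tape3's own z axis and vertical below 0.18 rad and x of tape1 in the frame of carton between 0.033 and 0.047 m and z of tape1 in the frame of carton between 0.03 and 0.22 m and y of tape1 in the frame of carton between -0.03 and 0.03 m and x of tape2 in the frame of carton between 0.033 and 0.047 m and z of tape2 in the frame of carton between 0.03 and 0.22 m and y of tape2 in the frame of carton between -0.03 and 0.03 m and x of tape3 in the frame of carton between 0.033 and 0.047 m and z of tape3 in the frame of carton between 0.03 and 0.22 m and y of tape3 in the frame of carton between -0.03 and 0.03 m), for 0.3 s.
At the end, for the whole second after the job is handed in: Carton on its back on the scale, level within 8 degrees, centred within 125 mm of the platform's centre each way; every tape in a carton slot, underside within 7 mm of the slot's floor, leaning less than 10 degrees; drawer shut to within 6 mm; all at rest (all of step 2 and linear speed of each of tape0, tape1, tape2, tape3, carton below 0.02 m/s and value of joint drawer below 0.006 m); the robot touches nothing.
It fails at once if The scanner is displaced by more than 40 mm (distance of scanner from where it was at the start of the episode above 0.04 m).
It fails at once if The pencup is displaced by more than 40 mm (distance of pencup from where it was at the start of the episode above 0.04 m).
It fails at once if The stapler is displaced by more than 40 mm (distance of stapler from where it was at the start of the episode above 0.04 m).
Of tape0, tape1, tape2, tape3 only 3 to 4 are there at a start; the rules pass over those that are not, and their reading is None.
At some moment in a run one of carton may be knocked a few centimetres aside while the robot is not near it.
It also fails if it takes over 210 s, if anything falls off the work surface, if the arm or the gripper's body presses on something with over 40 N, if the wrist force passes 120 N, or if a joint passes its speed limit or range.

## Robot

A 7-joint arm with a two-finger parallel gripper is mounted at the origin on the work surface. World frame = base frame: x ahead of the robot, y to its left, z up, the work surface at z = 0. Lengths are in m, angles in degrees, forces in N, time in s.
With the tool pointing down it reaches from about 0.425 to 0.925 m from the base axis. Payload 6.8 kg.
Tool frame: the origin (TCP) lies midway between the tips of the shut fingers; the grasp point (between the pads) lies ctrl.grip_depth behind it (ctrl.grip_depth is the distance from the TCP to the grasp point, in m); z points along the fingers, y is the line along which they close (so a half turn about z gives the same grasp; the last joint's range is limited). The gripper opens to 88 mm and grips with 3 to 60 N. Pads are 20 mm wide; open, the fingers measure 115 mm over their backs; the gripper's body (75 mm by 178 mm) begins 61 mm behind the grasp point.
Start: joints at [62.905, 27.33, 1.283, 89.118, -0.659, 63.558, -4.761], TCP at [0.241, -0.631, 0.223] pointing down, gripper open.
Joint ranges: [-169.35, 169.35], [-19.33, 120.38], [-80.79, 83.38], [13.8, 139.57], [-78.32, 258.32], [9.67, 109.79], [-169.56, 169.56]. Speed limits (degrees/s): [136.94, 136.94, 180, 180, 180, 180, 180].

## Interface

Orientations are given as [roll, pitch, yaw] about the fixed x, y, z axes, in that order (R = Rz(yaw) Ry(pitch) Rx(roll)).
In Python, from plant import ctrl gives the robot as it stands.
- The arm moves only by the tool steer_hand, called as name(argument=value, ...), one argument or row to a line, values as JSON. Schema: {"type":"object","properties":{"steps":{"type":"array","items":{"type":"array","items":{"type":"array","items":{"type":"number"},"minItems":7,"maxItems":7},"minItems":1,"maxItems":8},"minItems":1,"maxItems":1},"grip_force":{"type":"number"},"only":{"type":"string"},"quiet":{"type":"boolean"},"lines":{"type":"string"}},"required":["steps"],"additionalProperties":false}. steps is a list that holds a single list of rows (three levels of brackets), with 1 to 8 rows, each of 7 numbers: a rotation vector rx, ry, rz in degrees, then dx, dy, dz in mm, then the finger opening in m; each row is the pose to reach, as a shift and turn from the pose commanded when the call began, along the tool's axes at that moment; what a row does not reach only later rows make up. A row lasts 1/10 s, in which the tool goes at most 0.05 m and 8.59 degrees, less where a joint would pass 70% of its speed; a pose out of reach is approached as far as the arm can. The fingers move at their own pace and stop on an object; grip_force is the grip in N (left out, the last holds). Time passes only in rows, so rows that do not move let the fingers close. The tool returns the time, the measured TCP pose, the force, the opening and the grip force at its end. only (a regular expression) keeps the lines of the reply that match it, lines (a string "A,B") keeps lines A to B, and quiet returns only ok. Input that does not fit is refused with a message, and nothing moves.
- ctrl.get_state(): the state, without advancing time (a new reading comes with each control period).
- ctrl.grab_frame(name): name is "scene" or "top"; returns a dict with "image" (384x512x3 uint8, red, green, blue), "K" (3x3 intrinsics, pixels), "dist" ([k1, k2, p1, p2, k3] as OpenCV has them; the pictures are not rectified), "rvec" (rotation vector, rad) and "tvec" (3), from world to camera coordinates, as OpenCV has them. Camera axes: x right, y down, z forward; pixel columns grow to the right and rows downward; lengths in m; the calibration is good to about 2 mm. A picture is of the moment at which its call begins. There is no depth.
- ctrl.finish_job(): hands the job in; it is judged then, once.
The state is a dict: "t": time; "q": joint angles; "joint_velocities": joint speeds; "joint_torque": joint torques, N m; "position": TCP position; "orientation": TCP orientation; "force": force on the tool from outside, world axes, zero at the start; "ft_torque": the same for the moment, N m; "gripper_width": finger opening in m; "finger_force": force on a finger pad.
Only numpy, scipy, OpenCV 4.12 (cv2) and the standard library are available. Lean on these libraries where they do the work, as an engineer would, in place of code of your own. Each camera call takes 0.05 s, during which the arm holds its last target. There are 200 camera calls.

## Working session

There is one attempt and no reset: what is moved stays moved. The work goes in short steps, Python scripts to look and compute and a tool call to move; the robot and the scene stay as the last step left them, time stands still between calls to the robot, and variables do not carry over. Pictures are saved under pics/ and viewed, at most 14 in all, crops included, and the job is handed in when it is done.

```bash
ls; mkdir -p pics
```

Run:
```python
from plant import ctrl
import cv2,numpy as np
s=ctrl.get_state();print({k:s[k] for k in('t','position','orientation','force','gripper_width')},ctrl.grip_depth)
ims=[]
for n in('scene','top'):
    f=ctrl.grab_frame(n);cv2.imwrite(f'pics/{n}0.png',f['image'][:,:,::-1])
    R=cv2.Rodrigues(np.array(f['rvec']))[0];print(n,f['K'],f['dist'],-R.T@np.array(f['tvec']),R[2])
```

```text
pics
plant.py
{'t': 0.0, 'position': array([ 0.24059211, -0.63003556,  0.22171034]), 'orientation': array([-1.79898454e+02,  7.91218298e-03,  2.09034094e+01]), 'force': array([-0.38137871,  1.78869425,  0.38624851]), 'gripper_width': 0.08820310535699812} 0.0187
scene [[427.47468448   0.         259.31505068]
 [  0.         427.47468448 190.46721889]
 [  0.           0.           1.        ]] [-0.11709318  0.          0.          0.          0.        ] [ 0.89053775 -0.28191004  1.39401618] [-0.21153882  0.23164101 -0.94952292]
top [[463.6717004    0.         251.08793609]
 [  0.         463.6717004  189.79064189]
 [  0.           0.           1.        ]] [-0.02865615  0.          0.          0.          0.        ] [0.40003502 0.0059217  1.85658048] [ 0.1156983   0.00136274 -0.99328347]
```
View pics/scene0.png

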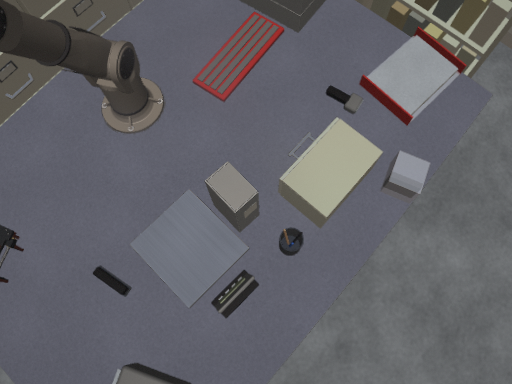

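View pics/top0.png

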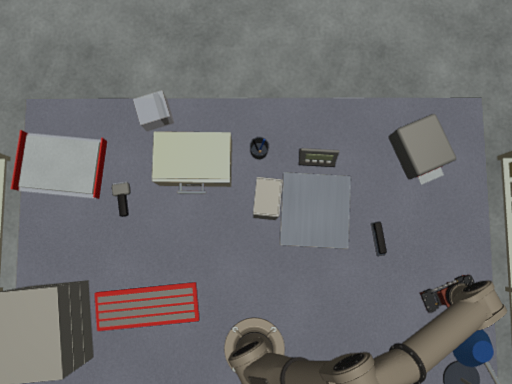

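The scene view shows the carton's top at about (232,187), the scale at (190,247), the cabinet roof at (330,170) and its handle at (302,145). The top view has the carton top at (267,197), the scale at (315,210), the cabinet at (192,157), the handle at (192,187), the scanner at (122,198) and the stapler at (379,238).

Create h.py:
```python
import cv2,numpy as np
from scipy.spatial.transform import Rotation as Ro
from plant import ctrl
def frames(tag=None):
    F={n:ctrl.grab_frame(n) for n in('scene','top')}
    for n,f in F.items():
        if tag: cv2.imwrite(f'pics/{n}{tag}.png',f['image'][:,:,::-1])
    return F
def ray(f,px):
    px=np.atleast_2d(np.float64(px)); R=cv2.Rodrigues(np.array(f['rvec']))[0]
    u=cv2.undistortPoints(px[:,None],f['K'],np.array(f['dist']))[:,0]
    return -R.T@np.array(f['tvec']).ravel(), np.c_[u,np.ones(len(u))]@R
def plane(f,px,z):
    c,d=ray(f,px); return c+d*((z-c[2])/d[:,2])[:,None]
def proj(f,P): return cv2.projectPoints(np.float64(np.atleast_2d(P)),np.array(f['rvec']),np.array(f['tvec']),f['K'],np.array(f['dist']))[0][:,0]
def tri(fa,pa,fb,pb):
    out=[]
    for a,b in zip(np.atleast_2d(pa),np.atleast_2d(pb)):
        ca,da=ray(fa,a);cb,db=ray(fb,b);A=np.c_[da[0],-db[0]]
        s=np.linalg.lstsq(A,cb-ca,rcond=None)[0];p=ca+s[0]*da[0];q=cb+s[1]*db[0]
        out.append(np.r_[(p+q)/2,np.linalg.norm(p-q)])
    return np.array(out)
def blob(f,seed,tol=12,k=3):
    im=cv2.GaussianBlur(f['image'],(k,k),0) if k else f['image'].copy();m=np.zeros((386,514),np.uint8)
    cv2.floodFill(im,m,tuple(seed),0,(tol,)*3,(tol,)*3,8|cv2.FLOODFILL_MASK_ONLY|cv2.FLOODFILL_FIXED_RANGE|255<<8)
    return m[1:-1,1:-1]
def quad(m,f=None,z=None):
    c=max(cv2.findContours(m,cv2.RETR_EXTERNAL,cv2.CHAIN_APPROX_NONE)[0],key=cv2.contourArea)
    if f is not None:   # rectangle fitted on the plane at height z
        p=plane(f,c[:,0],z)[:,:2]
        (cx,cy),s,a=cv2.minAreaRect(np.float32(p*1000)); 
        return np.array([cx,cy])/1000,np.array(s),a
    h=cv2.convexHull(c);return cv2.approxPolyDP(h,0.03*cv2.arcLength(h,True),True)[:,0]
def go(p,yaw=None):
    s=ctrl.get_state();R=Ro.from_euler('xyz',s['orientation'],degrees=True)
    T=Ro.from_euler('xyz',[180,0,s['orientation'][2] if yaw is None else yaw],degrees=True)
    print('shift',np.round(R.inv().apply(np.array(p)-s['position']),4),'rotvec',np.round((R.inv()*T).as_rotvec(degrees=True),2))
```

Run:
```python
from h import *
F=frames()
S={'carton':((267,190),(232,187),.25),'scale':((316,210),(190,247),.025),'cab':((192,150),(330,170),.148)}
for n,(a,b,z) in S.items():
    for v,s in(('top',a),('scene',b)):
        m=blob(F[v],s,14);q=quad(m)
        print(n,v,F[v]['image'][s[1],s[0]],m.sum()//255,q.tolist(),*[np.round(x,4) for x in quad(m,F[v],z)])
```

```text
carton top [165 162 151] 820 [[258, 179], [280, 182], [277, 215], [254, 211]] [ 0.5636 -0.0474] [ 83.1104 121.8551] 83.9011
carton scene [137 134 129] 1286 [[226, 162], [256, 191], [236, 210], [206, 181]] [ 0.5654 -0.0458] [ 86.9077 127.6664] 84.6774
scale top [121 126 133] 4943 [[268, 177], [350, 177], [348, 247], [281, 245]] [ 0.5358 -0.2165] [329.5162 294.2207] 86.6252
scale scene [113 117 128] 7126 [[189, 189], [248, 247], [188, 307], [130, 243]] [ 0.5338 -0.2434] [270.3948 287.8916] 86.7489
cab top [174 178 160] 3584 [[229, 133], [228, 181], [153, 179], [155, 132]] [0.7246 0.2341] [283.6805 184.3363] 89.0638
cab scene [172 173 151] 4850 [[338, 119], [381, 152], [325, 215], [281, 178]] [0.7281 0.2366] [283.9087 183.2745] 89.2122
```

Run:
```python
from h import *
F=frames();c={}
for n,a,b in(('carton',(267,190),(232,187)),('cab',(192,150),(330,170))):
    qs=[]
    for v,s in(('top',a),('scene',b)):
        cc=max(cv2.findContours(blob(F[v],s,14),0,1)[0],key=cv2.contourArea);qs.append(cv2.minAreaRect(cc)[0])
    print(n,tri(F['top'],qs[0],F['scene'],qs[1]).round(4))
go([.569,.07,.34],-4)
for v,s in(('top',(192,187)),('scene',(302,145))):
    im=F[v]['image'][s[1]-25:s[1]+25,s[0]-30:s[0]+30,::-1]
    cv2.imwrite(f'pics/h_{v}.png',cv2.resize(im,None,fx=6,fy=6,interpolation=cv2.INTER_CUBIC))
import numpy as np
cv2.imwrite('pics/h.png',np.hstack([cv2.imread('pics/h_top.png'),cv2.imread('pics/h_scene.png')]))
for y in(-.05,0,.05): print(proj(F['top'],[.596,.237+y,.112]),proj(F['scene'],[.596,.237+y,.112]))
```

```text
carton [[ 0.5644 -0.0466  0.2453  0.0027]]
cab [[0.7259 0.2353 0.1419 0.0022]]
shift [ 0.5565 -0.5373 -0.1174] rotvec [-3.00e-02  1.00e-02  2.49e+01]
[[203.91688413 191.75726683]] [[288.85039811 154.35762864]]
[[190.73047642 191.77550372]] [[298.60155108 143.77986957]]
[[177.55350827 191.79363903]] [[308.16073159 133.41143326]]
```

View pics/h.png

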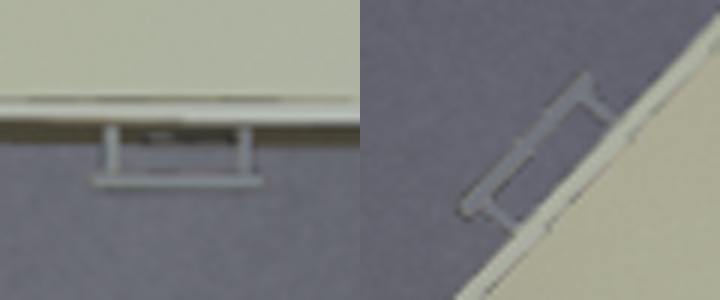

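The crop shows the handle bar: in the top view from (177,192) to (205,192), in the scene view from (289,154) to (309,133). Both match the predicted position (0.596, 0.237, 0.112). I'll travel to the carton's front side now.

The manual's scale: shifts go in mm. Converting my numbers, 0.275 m is 275, -0.26 m is -260.

steer_hand(
  steps=[
    [[0,0,4,30,-30,-30,0],[0,0,8,65,-60,-50,0],[0,0,12,100,-90,-70,0],[0,0,16,135,-120,-90,0],[0,0,20,170,-155,-105,0],[0,0,24.9,205,-190,-117,0],[0,0,24.9,240,-225,-117,0],[0,0,24.9,275,-260,-117,0]],
  ],
)

```text
t: 1.1
position: [0.4039, -0.2916, 0.3405]
orientation: [179.9, -0.1, -4.0]
force: [1.1, -0.4, 0.1]
gripper_width: 0.0271
finger_force: 0.0
```

```bash
python3 -c "
from h import *
go([.569,.07,.34],-4)"
```

```text
shift [ 1.393e-01 -3.723e-01  3.000e-04] rotvec [ 0.06 -0.09 -0.02]
```

To row units: -0.372 m is -372, -0.139 m is -139.

steer_hand(
  steps=[
    [[0,0,0,17,-46,0,0],[0,0,0,34,-93,0,0],[0,0,0,52,-139,0,0],[0,0,0,70,-186,0,0],[0,0,0,87,-232,0,0],[0,0,0,104,-279,0,0],[0,0,0,122,-326,0,0],[0,0,0,139,-372,0,0]],
  ],
)

```text
t: 1.9
position: [0.5684, 0.0698, 0.3399]
orientation: [180.0, -0.0, -4.0]
force: [0.5, -0.9, 0.5]
gripper_width: 0.0002
finger_force: 0.0
```

steer_hand(
  steps=[
    [[0,0,0,0,0,40,0],[0,0,0,0,0,80,0],[0,0,0,0,0,115,0],[0,0,0,0,0,115,0]],
  ],
)

```text
t: 2.3
position: [0.5647, 0.0671, 0.22]
orientation: [179.9, 0.5, -4.0]
force: [-0.2, -0.4, 0.1]
gripper_width: 0.0006
finger_force: 0.0
```

```bash
python3 -c "
from h import *
go([.569,.03,.225],-4)
go([.563,-.12,.225],-4)"
```

```text
shift [ 0.0069  0.0368 -0.005 ] rotvec [0.12 0.51 0.02]
shift [ 0.0113  0.1868 -0.0047] rotvec [0.12 0.51 0.02]
```

steer_hand(
  steps=[
    [[0,0,0,4,30,0,0],[0,0,0,4,50,0,0],[0,0,0,4,60,0,0],[0,0,0,4,70,0,0],[0,0,0,4,80,0,0],[0,0,0,4,90,0,0],[0,0,0,4,100,0,0]],
  ],
)

```text
t: 3.0
position: [0.5649, -0.0323, 0.2248]
orientation: [-180.0, -0.0, -4.0]
force: [-0.5, 0.2, -0.2]
gripper_width: 0.0002
finger_force: 0.1
```

steer_hand(
  steps=[
    [[0,0,0,0,15,0,0],[0,0,0,0,30,0,0],[0,0,0,0,40,0,0],[0,0,0,0,40,0,0]],
  ],
)

```text
t: 3.4
position: [0.5619, -0.0744, 0.2245]
orientation: [180.0, 0.0, -4.2]
force: [-0.7, 0.8, 0.0]
gripper_width: 0.0008
finger_force: 0.0
```

```bash
python3 -c "
from h import *
F=frames('1')"
```

```text
(no output)
```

View pics/scene1.png

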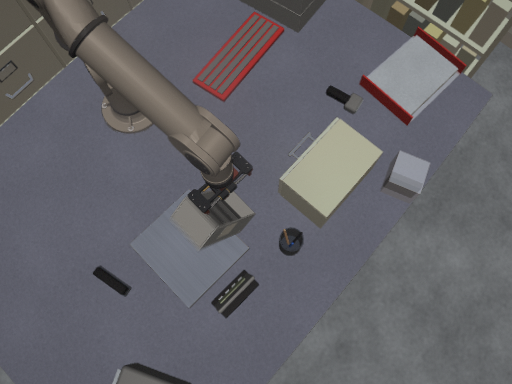

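The carton is tipping: its top has shifted to about (205,218), with the front edge against the finger near (222,195). I'll push on a little further.

steer_hand(
  steps=[
    [[0,0,0,0,10,0,0],[0,0,0,0,20,0,0],[0,0,0,0,30,0,0],[0,0,0,0,40,0,0],[0,0,0,0,50,0,0],[0,0,0,0,50,0,0],[0,0,0,0,50,0,0],[0,0,0,0,50,0,0]],
  ],
)

```text
t: 4.3
position: [0.5587, -0.1212, 0.2247]
orientation: [-180.0, -0.0, -4.0]
force: [-1.2, 0.5, 0.4]
gripper_width: 0.0006
finger_force: 0.0
```

steer_hand(
  steps=[
    [[0,0,0,0,-40,-30,0],[0,0,0,0,-90,-50,0],[0,0,0,0,-140,-50,0],[0,0,0,0,-190,-50,0],[0,0,0,0,-240,-50,0],[0,0,0,0,-290,-50,0],[0,0,0,0,-340,-50,0]],
  ],
)

```text
t: 5.0
position: [0.5817, 0.2164, 0.2749]
orientation: [-180.0, -0.0, -4.0]
force: [0.2, -1.0, 0.5]
gripper_width: 0.0003
finger_force: 0.0
```

```bash
python3 -c "
from h import *
F=frames('2')
go([.618,.237,.3],-0.9)"
```

```text
shift [ 0.0376 -0.0154 -0.0251] rotvec [-0.31  0.06 -2.37]
```

View pics/scene2.png

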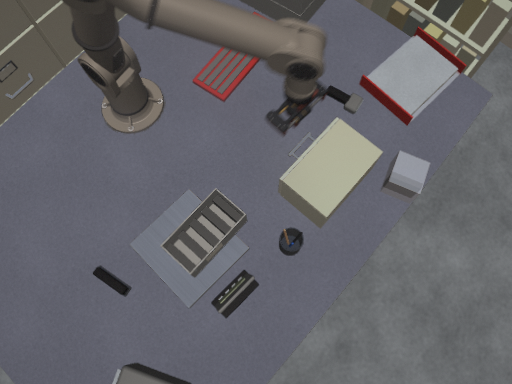

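The carton lies on its back on the scale with its four slots up, at about (185,250), (199,237), (213,224) and (226,212). Next I'll hook the drawer handle with the closed fingers.

To row units: -0.0154 m is -15.4, 0.11 m is 110.

steer_hand(
  steps=[
    [[0,0,3.1,20,-15.4,-20,0],[0,0,3.1,35.5,-15.4,0,0],[0,0,3.1,35.5,-15.4,40,0],[0,0,3.1,35.5,-15.4,80,0],[0,0,3.1,35.5,-15.4,110,0],[0,0,3.1,35.5,-15.4,110,0]],
  ],
)

```text
t: 5.7
position: [0.6156, 0.2252, 0.1599]
orientation: [179.8, 0.4, -7.1]
force: [0.2, 0.2, 0.1]
gripper_width: 0.0005
finger_force: 0.0
```

```bash
python3 -c "
from h import *
go([.616,.237,.095],-0.9)"
```

```text
shift [-0.0006 -0.0121  0.0649] rotvec [ 0.22  0.44 -6.16]
```

To row units: 0.065 m is 65, 0.05 m is 50.

steer_hand(
  steps=[
    [[0,0,-6.2,0,-12,0,0],[0,0,-6.2,0,-12,30,0],[0,0,-6.2,0,-12,50,0],[0,0,-6.2,0,-12,65,0],[0,0,-6.2,0,-12,65,0]],
  ],
)

```text
t: 6.2
position: [0.6195, 0.2378, 0.0986]
orientation: [179.9, 0.1, -0.9]
force: [-0.6, -0.1, 0.7]
gripper_width: 0.0005
finger_force: 0.0
```

steer_hand(
  steps=[
    [[0,0,0,-20,0,0,0],[0,0,0,-40,0,0,0],[0,0,0,-65,0,0,0],[0,0,0,-90,0,0,0],[0,0,0,-115,0,0,0],[0,0,0,-140,0,0,0],[0,0,0,-155,0,0,0],[0,0,0,-164,0,0,0]],
  ],
)

```text
t: 7.0
position: [0.464, 0.2414, 0.1016]
orientation: [-179.7, -0.9, -1.0]
force: [39.5, 0.6, -27.0]
gripper_width: 0.0007
finger_force: 19.9
```

```bash
python3 -c "
from h import *
F=frames('3')
f=F['scene'];cv2.imwrite('pics/c3.png',cv2.resize(f['image'][90:240,230:400,::-1],None,fx=4,fy=4,interpolation=cv2.INTER_CUBIC))"
```

```text
(no output)
```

View pics/c3.png

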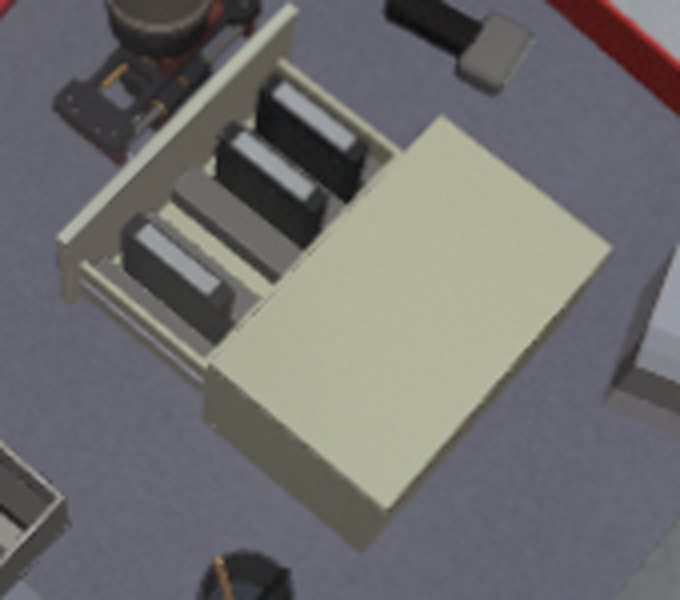

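The drawer is open with three tapes; their light labels in the crop are at (317,115), (275,160) and (180,255), and the third place is empty. I'll ease off the stop and rise.

To row units: 0.012 m is 12, -0.2 m is -200.

steer_hand(
  steps=[
    [[0,0,0,12,0,0,0],[0,0,0,14,0,0,0],[0,0,0,14,0,-40,0.045],[0,0,0,14,0,-80,0.045],[0,0,0,14,0,-130,0.045],[0,0,0,14,0,-180,0.045],[0,0,0,-40,0,-200,0.045],[0,0,0,-50,0,-200,0.045]],
  ],
)

```text
t: 7.9
position: [0.4037, 0.2438, 0.3025]
orientation: [-179.9, -0.2, -0.7]
force: [-0.2, -0.4, 0.3]
gripper_width: 0.0436
finger_force: 0.0
```

Create look.py:
```python
from h import *
def tapes(F):
    "light label strips on the tape tops: connected blobs inside the drawer's region"
    C={}
    for v in F:
        R=proj(F[v],[[x,y,.12] for x,y in((.47,.36),(.64,.36),(.64,.11),(.47,.11))]).astype(np.int32)
        roi=np.zeros((384,512),np.uint8);cv2.fillConvexPoly(roi,R,255)
        hsv=cv2.cvtColor(F[v]['image'],cv2.COLOR_RGB2HSV)
        m=((hsv[...,2]>115)&(hsv[...,1]<30)&(roi>0)).astype(np.uint8)
        n,_,st,ce=cv2.connectedComponentsWithStats(m);C[v]=[(tuple(ce[i].round(2)),int(st[i,4])) for i in range(1,n) if st[i,4]>15]
        C[v].sort(key=lambda c:-plane(F[v],c[0],.12)[0][1])
    return C
```

```bash
python3 -c "
from look import *
F=frames('4');C=tapes(F)
for v in C:
  for c in C[v]: print(v,c,plane(F[v],c[0],.12).round(4))
if len(C['top'])==len(C['scene']): print(tri(F['top'],[c[0] for c in C['top']],F['scene'],[c[0] for c in C['scene']]).round(4))
"
```

```text
scene ((np.float64(315.19), np.float64(115.6)), 53) [[0.5741 0.3504 0.12  ]]
scene ((np.float64(308.3), np.float64(118.5)), 101) [[0.5636 0.3267 0.12  ]]
scene ((np.float64(297.92), np.float64(130.87)), 103) [[0.5665 0.2684 0.12  ]]
scene ((np.float64(272.77), np.float64(121.09)), 281) [[0.4805 0.2413 0.12  ]]
scene ((np.float64(278.32), np.float64(150.82)), 22) [[0.5641 0.1712 0.12  ]]
scene ((np.float64(274.23), np.float64(154.61)), 110) [[0.5628 0.1524 0.12  ]]
scene ((np.float64(289.32), np.float64(170.86)), 22) [[0.6356 0.1412 0.12  ]]
top ((np.float64(179.62), np.float64(201.76)), 256) [[0.5574 0.2773 0.12  ]]
top ((np.float64(195.69), np.float64(200.54)), 1733) [[0.5619 0.2168 0.12  ]]
```

```bash
python3 -c "
import cv2;i=cv2.imread('pics/top4.png')[160:240,140:300];cv2.imwrite('pics/c4.png',cv2.resize(i,None,fx=5,fy=5,interpolation=cv2.INTER_CUBIC))"
```

```text
(no output)
```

View pics/c4.png

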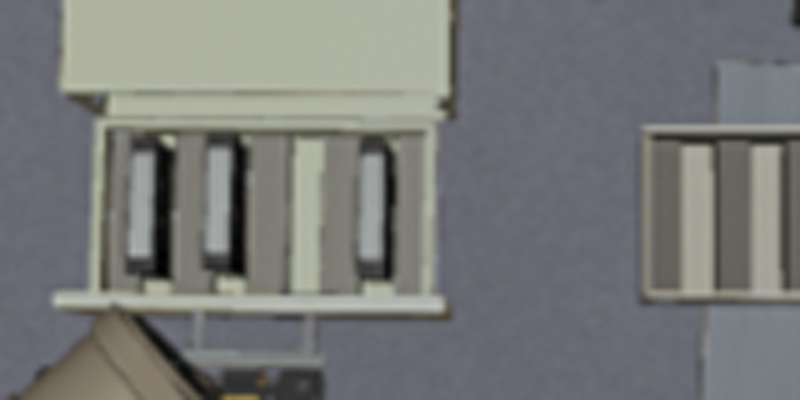

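The top crop shows three labels at about (168,201), (184,201) and (214,201), an empty third place, and the carton's beige slot floors at right. The labels are bluish and bright, while the carton is warm-coloured, so I'll write the detectors on that basis.

Create look.py:
```python
from h import *
def region(f,ctr,hx,hy,z):
    P=proj(f,[[ctr[0]+a*hx,ctr[1]+b*hy,z] for a,b in((1,1),(1,-1),(-1,-1),(-1,1))]).astype(np.int32)
    r=np.zeros((384,512),np.uint8);cv2.fillConvexPoly(r,P,255);return r>0
def tapes(F,x=.556):
    C={}
    for v in F:
        im=F[v]['image'].astype(int);r=region(F[v],(x,.237),.085,.13,.12)
        m=((im[...,2]>=im[...,0]+2)&(im.min(2)>125)&r).astype(np.uint8)
        n,_,st,ce=cv2.connectedComponentsWithStats(m);C[v]=[(ce[i],int(st[i,4])) for i in range(1,n) if st[i,4]>40]
        C[v].sort(key=lambda c:-plane(F[v],c[0],.12)[0][1])
    return C
U=4
def slots(F,ctr=(.55,-.22)):
    out={}
    for v in F:
        f=F[v];im=f['image'].astype(int)
        r=region(f,ctr,.14,.22,.07);w=((im[...,0]>=im[...,2]+3)&r).astype(np.uint8)
        n,L,st,_=cv2.connectedComponentsWithStats(cv2.morphologyEx(w,cv2.MORPH_CLOSE,np.ones((5,5))));k=1+np.argmax(st[1:,4])
        c=max(cv2.findContours((L==k).astype(np.uint8),0,1)[0],key=cv2.contourArea);(cx,cy),(a,b),an=cv2.minAreaRect(c)
        rr=np.zeros((384,512),np.uint8);cv2.fillConvexPoly(rr,cv2.boxPoints(((cx,cy),(a-7,b-7),an)).astype(np.int32),1)
        g=cv2.resize(f['image'][...,0].astype(np.float32),None,fx=U,fy=U,interpolation=cv2.INTER_CUBIC)
        rr=cv2.resize(rr,None,fx=U,fy=U,interpolation=0)
        gg=np.clip(g[rr>0],0,255).astype(np.uint8);t=cv2.threshold(gg[:,None],0,255,cv2.THRESH_OTSU)[0]
        cs=[c for c in cv2.findContours(((g>t)&(rr>0)).astype(np.uint8),0,1)[0] if cv2.contourArea(c)>250*U]
        res=[]
        for c in cs:
            p=((c[:,0]+.5)/U-.5);q=plane(f,p,.05)[:,:2]
            (mx,my),s,_=cv2.minAreaRect(np.float32(q*1000));s=sorted(s)
            if not(10<s[0]<34 and 60<s[1]<135):continue
            B=cv2.boxPoints(cv2.minAreaRect(np.float32(q*1000)))/1000
            d=max((B[1]-B[0],B[2]-B[1]),key=np.linalg.norm);d=d*np.sign(d[0]);yaw=np.arctan2(d[1],d[0])
            u=np.array([np.cos(yaw),np.sin(yaw)]);nrm=np.array([-u[1],u[0]]);m=np.array([mx,my])/1000
            cam=ray(f,p[:1])[0];side=np.sign((cam[:2]-m)@nrm)   # camera's side of the slot
            e={};
            for sg in(1,-1):                                   # mid of each long edge, at foam top or floor
                E=m+nrm*sg*s[0]/2000;z=.07 if sg==side else .03
                px=proj(f,[*E,.05]);e[sg]=plane(f,px,z)[0]
            ctrp=(e[1]+e[-1])/2;res.append((ctrp[0],ctrp[1],(e[1]-e[-1])[:2]@nrm*1000,s[1],np.degrees(yaw)))
        out[v]=np.array(sorted(res,key=lambda r:-r[1]))
    return out
```

```bash
python3 -c "
from look import *
np.set_printoptions(suppress=True)
F=frames();C=tapes(F)
for v in C:
  for c in C[v]: print(v,c[0].round(1),c[1],plane(F[v],c[0],.12).round(4))
if len(C['top'])==len(C['scene']): print(tri(F['top'],[c[0] for c in C['top']],F['scene'],[c[0] for c in C['scene']]).round(4))
for v,r in slots(F).items(): print(v);print(r.round(4))
"
```

```text
scene [308.2 118.6] 85 [[0.5636 0.3261 0.12  ]]
scene [298.1 131. ] 95 [[0.5672 0.2684 0.12  ]]
scene [274.2 154.5] 97 [[0.5623 0.1525 0.12  ]]
top [167.5 200.6] 79 [[0.5617 0.323  0.12  ]]
top [183.  199.3] 84 [[0.5666 0.2647 0.12  ]]
top [213.5 200.9] 81 [[0.5605 0.1497 0.12  ]]
[[0.5628 0.3242 0.1207 0.0035]
 [0.5672 0.2654 0.1237 0.0032]
 [0.5615 0.151  0.1205 0.0033]]
scene
[]
top
[[  0.56    -0.1008  26.8239 108.0398  -0.4237]
 [  0.5599  -0.1545  25.9377 108.1178  -0.6107]
 [  0.5598  -0.2074  27.2265 108.2081  -0.8899]
 [  0.5592  -0.2617  27.3995 107.2548  -1.0788]]
```

```bash
python3 -c "
import cv2;i=cv2.imread('pics/scene4.png')[185:280,155:255];cv2.imwrite('pics/c5.png',cv2.resize(i,None,fx=6,fy=6,interpolation=cv2.INTER_CUBIC))"
```

```text
(no output)
```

View pics/c5.png

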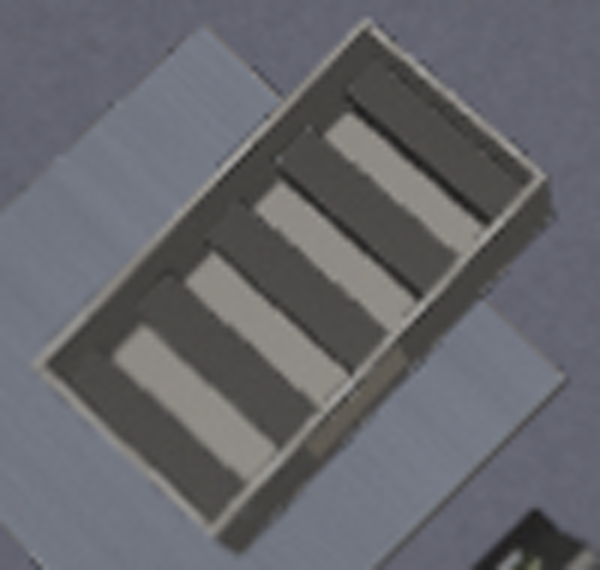

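The scene crop shows the carton with four floor strips touching the +x rim, at about (400,185), (335,255), (265,330) and (190,400) in the crop. I'll cut that end off in the scene view and add an outline fit.

Run:
```python
s=open('look.py').read()
s=s.replace("        rr=cv2.resize(rr,None","        if v=='scene': rr[~region(f,(xc-.008,ctr[1]),.038,.2,.03)]=0\n        rr=cv2.resize(rr,None")
s=s.replace("        rr=np.zeros((384,512)","        xc=outline(f,c)[0];out[v+'_outline']=outline(f,c)\n        rr=np.zeros((384,512)",1)
s=s.replace("U=4\n",'''U=4
def outline(f,c):
    q=plane(f,c[:,0],.07)[:,:2];B=cv2.boxPoints(cv2.minAreaRect(np.float32(q*1000)))/1000.;m=B.mean(0)
    mids=[(B[i]+B[(i+1)%4])/2 for i in range(4)];cam=ray(f,c[0])[0][:2];P=[]
    for i,e in enumerate(mids):    # camera beyond this side: its foot is the outline, else its rim
        n=(e-m)/np.linalg.norm(e-m);z=.025 if (cam-e)@n>0 else .115
        P.append(plane(f,proj(f,[*e,.07]),z)[0][:2])
    a,b=P[0]-P[2],P[1]-P[3]
    L=max((a,b),key=np.linalg.norm);o=np.mean(P,0)
    return np.array([*o,*sorted(1000*np.linalg.norm(x) for x in(a,b)),np.degrees(np.arctan2(L[1],L[0]))%180-90])
''')
s=s.replace("60<s[1]<135","45<s[1]<135")
open('look.py','w').write(s)
```

Create see.py:
```python
from look import *
np.set_printoptions(suppress=True)
F=frames()
for v,r in slots(F).items(): print(v);print(r.round(4))
```

```bash
python3 see.py
```

```text
scene_outline
[  0.5622  -0.1767 129.037  247.9054  -0.4834]
scene
[[ 0.5567 -0.0977 26.417  79.6311 -0.2956]
 [ 0.5571 -0.1515 26.5071 79.1715 -0.3806]
 [ 0.5574 -0.2057 26.3278 78.5882 -0.8428]
 [ 0.5567 -0.2597 26.4096 80.3678 -0.3014]]
top_outline
[  0.5578  -0.1836 128.2738 247.4523  -1.9534]
top
[[  0.56    -0.1008  26.8239 108.0398  -0.4237]
 [  0.5599  -0.1545  25.939  108.1179  -0.611 ]
 [  0.5598  -0.2074  27.2252 108.2081  -0.8899]
 [  0.5592  -0.2617  27.4153 107.236   -1.0103]]
```

```bash
python3 -c "
from h import *
go([.562,.151,.18],-0.9)"
```

```text
shift [0.1571 0.0876 0.1184] rotvec [ 0.04  0.1  -0.05]
```

steer_hand(
  steps=[
    [[0,0,0,40,22,20,0.045],[0,0,0,80,44,50,0.045],[0,0,0,120,66,90,0.045],[0,0,0,157,87.6,118,0.045],[0,0,0,157,87.6,118,0.045],[0,0,0,157,87.6,118,0.045]],
  ],
)

```text
t: 8.8
position: [0.5621, 0.1495, 0.1784]
orientation: [179.9, 0.3, -1.1]
force: [-0.4, 0.0, 0.3]
gripper_width: 0.0448
finger_force: 0.0
```

```bash
python3 -c "
from h import *
go([.562,.151,.086],-0.9)"
```

```text
shift [ 0.0003 -0.0016  0.0924] rotvec [ 0.08  0.29 -0.23]
```

To row units: 0.093 m is 93, 0.08 m is 80.

steer_hand(
  steps=[
    [[0,0,0,0,0,30,0.045],[0,0,0,0,0,60,0.045],[0,0,0,0,0,80,0.045],[0,0,0,0,0,93,0.045],[0,0,0,0,0,93,0.045],[0,0,0,0,0,93,0],[0,0,0,0,0,93,0],[0,0,0,0,0,93,0]],
  ],
  grip_force=25,
)

```text
t: 9.6
position: [0.5624, 0.1523, 0.0899]
orientation: [-180.0, -0.1, -0.9]
force: [0.1, -0.3, -0.6]
gripper_width: 0.0245
finger_force: 0.0
```

steer_hand(
  steps=[
    [[0,0,0,0,0,0,0],[0,0,0,0,0,0,0],[0,0,0,0,0,-10,0],[0,0,0,0,0,-50,0],[0,0,0,0,0,-90,0],[0,0,0,0,0,-140,0],[0,0,0,0,0,-160,0],[0,0,0,0,0,-160,0]],
  ],
)

```text
t: 10.4
position: [0.5634, 0.1527, 0.2525]
orientation: [-179.9, -0.4, -0.9]
force: [1.1, 0.1, -2.1]
gripper_width: 0.0213
finger_force: 25.0
```

```bash
python3 see.py; python3 -c "
from h import *
go([.56,-.1535,.255],-0.6)"
```

```text
scene_outline
[  0.5622  -0.1766 128.8183 248.0643  -0.4277]
scene
[[ 0.5567 -0.0977 26.3641 79.6266 -0.3564]
 [ 0.5571 -0.1516 26.4403 79.1705 -0.3871]
 [ 0.5574 -0.2057 25.9566 78.7104 -0.3694]
 [ 0.5567 -0.2597 26.4096 80.3678 -0.3014]]
top_outline
[  0.5578  -0.1836 128.2738 247.4523  -1.9534]
top
[[  0.56    -0.1008  26.8239 108.0398  -0.4237]
 [  0.5599  -0.1545  25.939  108.1179  -0.611 ]
 [  0.5598  -0.2074  27.2127 108.2081  -0.8899]
 [  0.5592  -0.2617  27.4153 107.236   -1.0101]]
shift [ 0.0038  0.3049 -0.007 ] rotvec [ 0.04  0.06 -0.31]
```

steer_hand(
  steps=[
    [[0,0,0,0,48,0,0],[0,0,0,0,97,0,0],[0,0,0,0,146,0,0],[0,0,0,0,195,0,0],[0,0,0,0,244,0,0],[0,0,0,0,293,0,0],[0,0,0,0,342,0,0],[0,0,0,0,380,0,0]],
  ],
)

```text
t: 11.3
position: [0.5533, -0.2314, 0.2456]
orientation: [-180.0, 0.3, -1.1]
force: [-0.3, 0.1, -2.0]
gripper_width: 0.0218
finger_force: 25.0
```

```bash
python3 -c "
from h import *
go([.56,-.2607,.205],-0.6)"
```

```text
shift [0.0074 0.0292 0.0406] rotvec [-0.03  0.29 -0.45]
```

To row units: 0.04 m is 40, 0.033 m is 33.

steer_hand(
  steps=[
    [[0,0,-0.3,6,25,0,0],[0,0,-0.3,6,33,0,0],[0,0,-0.3,6,33,0,0],[0,0,-0.3,6,33,20,0],[0,0,-0.3,6,33,40,0],[0,0,-0.3,6,33,40,0]],
  ],
)

```text
t: 11.9
position: [0.5592, -0.2578, 0.2051]
orientation: [-179.8, 0.4, -0.4]
force: [-1.5, 0.3, -2.9]
gripper_width: 0.0213
finger_force: 25.0
```

```bash
python3 -c "
from h import *
go([.56,-.2607,.16],-0.6)"; python3 see.py
```

```text
shift [0.0011 0.003  0.0451] rotvec [-0.2   0.37  0.18]
scene_outline
[  0.5278  -0.1886 195.3453 272.8994  -1.045 ]
scene
[[  0.5323  -0.0976  27.7087  58.5149  -0.5159]
 [  0.5353  -0.2018  35.3466  59.0955 -22.1143]
 [  0.53    -0.2535  28.7178  47.0085 -11.1577]
 [  0.5339  -0.3074  20.5233  56.9328  -2.7192]]
top_outline
[  0.5621  -0.2329 270.1502 360.7071 -12.4227]
top
[]
```

To row units: 0.045 m is 45, 0.04 m is 40.

steer_hand(
  steps=[
    [[0,0,0,0,1,20,0],[0,0,0,0,1,40,0],[0,0,0,0,1,45,0],[0,0,0,0,1,45,0],[0,0,0,0,1,45,0]],
  ],
)

```text
t: 12.5
position: [0.5621, -0.2621, 0.1651]
orientation: [180.0, -0.1, -0.6]
force: [0.2, -0.3, -1.6]
gripper_width: 0.0216
finger_force: 25.0
```

```bash
python3 -c "
from h import *
go([.56,-.2607,.13],-0.6)"
```

```text
shift [-0.0022 -0.0014  0.0351] rotvec [ 0.03 -0.11  0.02]
```

Add to h.py:
```python
def pose(n=5):
    P=[]
    for i in range(n):
        P.append(ctrl.get_state()['position']); 
        if i<n-1: ctrl.grab_frame('top')
    P=np.array(P);print('mean',P.mean(0).round(4),'sd',P.std(0).round(4))
```

```bash
python3 -c "
from h import *
pose()"
```

```text
mean [ 0.562  -0.2622  0.165 ] sd [0.0001 0.0001 0.0002]
```

To row units: -0.002 m is -2, -0.0015 m is -1.5.

steer_hand(
  steps=[
    [[0,0,0,-2,-1.5,5,0],[0,0,0,-2,-1.5,10,0],[0,0,0,-2,-1.5,15,0],[0,0,0,-2,-1.5,20,0],[0,0,0,-2,-1.5,25,0],[0,0,0,-2,-1.5,30,0],[0,0,0,-2,-1.5,33,0],[0,0,0,-2,-1.5,33,0]],
  ],
)

```text
t: 13.5
position: [0.5589, -0.2605, 0.1301]
orientation: [-180.0, 0.0, -0.6]
force: [-0.7, -0.0, -2.0]
gripper_width: 0.0215
finger_force: 25.0
```

steer_hand(
  steps=[
    [[0,0,0,0,0,8,0],[0,0,0,0,0,16,0],[0,0,0,0,0,22,0],[0,0,0,0,0,26,0],[0,0,0,0,0,27,0],[0,0,0,0,0,27,0]],
  ],
)

```text
t: 14.1
position: [0.5592, -0.2606, 0.1035]
orientation: [-180.0, 0.0, -0.6]
force: [0.2, -0.1, -3.0]
gripper_width: 0.0215
finger_force: 25.0
```

Fully in, just above the floor. I'll open and rise.

The manual's scale: shifts go in mm. Converting my numbers, -0.15 m is -150, -0.11 m is -110.

steer_hand(
  steps=[
    [[0,0,0,0,0,1,0.036],[0,0,0,0,0,0,0.036],[0,0,0,0,0,0,0.036],[0,0,0,0,0,-30,0.036],[0,0,0,0,0,-70,0.036],[0,0,0,0,0,-110,0.036],[0,0,0,0,-40,-150,0.045],[0,0,0,0,-80,-150,0.045]],
  ],
)

```text
t: 14.9
position: [0.5625, -0.1827, 0.2591]
orientation: [179.8, -0.5, -0.9]
force: [0.6, 0.3, -0.3]
gripper_width: 0.0446
finger_force: 0.0
```

steer_hand(
  steps=[
    [[0,0,0,0,-48,0,0.045],[0,0,0,0,-96,0,0.045],[0,0,0,0,-144,0,0.045],[0,0,0,0,-192,0,0.045],[0,0,0,2,-240,0,0.045],[0,0,0,4,-288,0,0.045],[0,0,0,6,-336,0,0.045],[0,0,0,8,-384,0,0.045]],
  ],
)

```text
t: 15.7
position: [0.5721, 0.2051, 0.2542]
orientation: [-180.0, -0.1, -0.6]
force: [0.8, -0.4, 0.0]
gripper_width: 0.0449
finger_force: 0.0
```

```bash
python3 -c "
from look import *
F=frames('6');C=tapes(F)
for v in C:
  for c in C[v]: print(v,c[0].round(1),c[1],plane(F[v],c[0],.12).round(4))
for v,r in slots(F).items(): print(v);print(r.round(4))
pose(3)
go([.567,.267,.2],-.9)"
```

```text
scene [309.9 120. ] 69 [[0.5713 0.3258 0.12  ]]
scene [299.9 132.4] 75 [[0.5751 0.2684 0.12  ]]
scene_outline
[ 5.622000e-01 -1.766000e-01  1.288037e+02  2.479631e+02 -4.035000e-01]
scene
[[ 0.5567 -0.0977 26.5712 79.6324 -0.2779]
 [ 0.5571 -0.1515 26.4495 79.1615 -0.4413]
 [ 0.5574 -0.2058 26.3685 78.5878 -0.8445]
 [ 0.5477 -0.258  18.5788 62.3924 -0.7185]]
top_outline
[ 5.578000e-01 -1.836000e-01  1.282738e+02  2.473750e+02 -1.954000e+00]
top
[[ 5.600000e-01 -1.004000e-01  2.780890e+01  1.080388e+02 -4.210000e-01]
 [ 5.599000e-01 -1.541000e-01  2.704910e+01  1.081220e+02 -6.225000e-01]
 [ 5.598000e-01 -2.074000e-01  2.724630e+01  1.082101e+02 -8.191000e-01]
 [ 5.650000e-01 -2.746000e-01  2.476270e+01  8.158190e+01 -3.750000e-01]]
mean [0.571  0.2083 0.2541] sd [0.0006 0.0031 0.0002]
shift [-0.0052 -0.0622  0.0538] rotvec [-0.02 -0.01  0.47]
```

steer_hand(
  steps=[
    [[0,0,0.3,-5,-30,20,0.045],[0,0,0.3,-5,-58,50,0.045],[0,0,0.3,-5,-58,70,0.045],[0,0,0.3,-5,-58,80,0.045],[0,0,0.3,-5,-58,80,0.045],[0,0,0.3,-5,-58,80,0.045]],
  ],
)

```text
t: 16.5
position: [0.5688, 0.2597, 0.1746]
orientation: [180.0, -0.1, -1.0]
force: [0.5, 0.7, 0.6]
gripper_width: 0.0449
finger_force: 0.0
```

```bash
python3 -c "
from h import *
pose(4)
go([.567,.2668,.089],-0.9)"
```

```text
mean [0.5688 0.2604 0.1749] sd [0.0001 0.0004 0.0002]
shift [-0.002  -0.0059  0.0861] rotvec [-0.04 -0.12 -0.08]
```

To row units: 0.086 m is 86, 0.08 m is 80.

steer_hand(
  steps=[
    [[0,0,0,-2,-6,0,0.045],[0,0,0,-2,-6,30,0.045],[0,0,0,-2,-6,60,0.045],[0,0,0,-2,-6,80,0.045],[0,0,0,-2,-6,86,0.045],[0,0,0,-2,-6,86,0.045],[0,0,0,-2,-6,86,0],[0,0,0,-2,-6,86,0]],
  ],
  grip_force=25,
)

```text
t: 17.45
position: [0.5666, 0.268, 0.0892]
orientation: [-179.9, -0.1, -0.9]
force: [-0.6, -0.6, 0.8]
gripper_width: 0.0323
finger_force: 0.0
```

steer_hand(
  steps=[
    [[0,0,0,0,0,0,0],[0,0,0,0,0,0,0],[0,0,0,0,0,0,0],[0,0,0,0,0,-10,0],[0,0,0,0,0,-50,0],[0,0,0,0,0,-90,0],[0,0,0,0,0,-130,0],[0,0,0,0,0,-165,0]],
  ],
)

```text
t: 18.25
position: [0.5655, 0.2673, 0.255]
orientation: [-180.0, -0.0, -0.9]
force: [1.2, 0.5, -2.1]
gripper_width: 0.0215
finger_force: 25.0
```

```bash
python3 see.py
```

```text
scene_outline
[  0.5623  -0.1768 128.9511 247.6366  -0.4035]
scene
[[ 0.5567 -0.0977 26.4911 79.6324 -0.2779]
 [ 0.5571 -0.1516 26.4403 79.1705 -0.3871]
 [ 0.5574 -0.2058 26.1396 78.5882 -0.8428]
 [ 0.5477 -0.2579 18.2226 62.3924 -0.7185]]
top_outline
[  0.5578  -0.1836 128.2738 247.4523  -1.9534]
top
[[  0.56    -0.1006  27.8299 107.9176  -0.0815]
 [  0.5599  -0.1541  27.0491 108.122   -0.6225]
 [  0.5598  -0.2074  27.2463 108.2101  -0.8191]
 [  0.565   -0.2755  23.7481  81.7275  -1.0535]]
```

To row units: 0.385 m is 385, 0.337 m is 337.

steer_hand(
  steps=[
    [[0,0,0,0,45,0,0],[0,0,0,0,93,0,0],[0,0,0,0,141,0,0],[0,0,0,0,190,0,0],[0,0,0,0,239,0,0],[0,0,0,0,288,0,0],[0,0,0,0,337,0,0],[0,0,0,0,385,0,0]],
  ],
)

```text
t: 19.15
position: [0.5585, -0.1197, 0.2518]
orientation: [-180.0, 0.1, -0.9]
force: [0.3, -0.1, -2.1]
gripper_width: 0.0212
finger_force: 25.0
```

steer_hand(
  steps=[
    [[0,0,-0.3,0,40,0,0],[0,0,-0.3,0,70,0,0],[0,0,-0.3,0,88,20,0],[0,0,-0.3,0,88,40,0],[0,0,-0.3,0,88,50,0],[0,0,-0.3,0,88,50,0]],
  ],
)

```text
t: 19.75
position: [0.5569, -0.2046, 0.2005]
orientation: [-179.9, 0.2, -0.5]
force: [0.3, -0.7, -1.3]
gripper_width: 0.0215
finger_force: 25.0
```

```bash
python3 -c "
from h import *
pose(5)
go([.5595,-.2066,.133],-0.6)"
```

```text
mean [ 0.5583 -0.2048  0.2025] sd [0.0008 0.0002 0.0011]
shift [0.0003 0.0015 0.0707] rotvec [ 0.02 -0.09  0.06]
```

steer_hand(
  steps=[
    [[0,0,0,0,1.8,20,0],[0,0,0,0,1.8,35,0],[0,0,0,0,1.8,45,0],[0,0,0,0,1.8,52,0],[0,0,0,0,1.8,58,0],[0,0,0,0,1.8,64,0],[0,0,0,0,1.8,70,0],[0,0,0,0,1.8,70,0]],
  ],
)

```text
t: 20.75
position: [0.5579, -0.2073, 0.1319]
orientation: [-180.0, 0.1, -0.6]
force: [0.3, -0.3, -0.9]
gripper_width: 0.0216
finger_force: 25.0
```

steer_hand(
  steps=[
    [[0,0,0,0,0,8,0],[0,0,0,0,0,16,0],[0,0,0,0,0,22,0],[0,0,0,0,0,26,0],[0,0,0,0,0,29,0],[0,0,0,0,0,29,0],[0,0,0,0,0,29,0.036],[0,0,0,0,0,29,0.036]],
  ],
)

```text
t: 21.55
position: [0.5589, -0.2075, 0.1042]
orientation: [180.0, -0.1, -0.6]
force: [-0.1, -0.1, 0.3]
gripper_width: 0.0337
finger_force: 0.0
```

steer_hand(
  steps=[
    [[0,0,0,0,0,0,0.036],[0,0,0,0,0,-30,0.036],[0,0,0,0,0,-70,0.036],[0,0,0,0,0,-110,0.036],[0,0,0,0,-40,-150,0.045],[0,0,0,0,-80,-150,0.045],[0,0,0,0,-130,-150,0.045],[0,0,0,0,-180,-150,0.045]],
  ],
)

```text
t: 22.35
position: [0.5603, -0.0259, 0.2547]
orientation: [180.0, -0.1, -0.7]
force: [1.0, 0.3, -0.6]
gripper_width: 0.045
finger_force: 0.0
```

steer_hand(
  steps=[
    [[0,0,0,0,-48,0,0.045],[0,0,0,0,-96,0,0.045],[0,0,0,0,-144,0,0.045],[0,0,0,0,-192,0,0.045],[0,0,0,0,-240,0,0.045],[0,0,0,0,-288,0,0.045],[0,0,0,0,-330,0,0.045],[0,0,0,0,-330,0,0.045]],
  ],
)

```text
t: 23.15
position: [0.561, 0.3105, 0.254]
orientation: [-179.7, 0.0, -0.1]
force: [-0.2, -0.7, -0.1]
gripper_width: 0.0449
finger_force: 0.0
```

```bash
python3 -c "
from h import *
pose(4)
go([.5627,.3247,.089],-.9)"; python3 see.py
```

```text
mean [0.5626 0.3056 0.2537] sd [0.0011 0.0033 0.0002]
shift [-0.0014 -0.023   0.1645] rotvec [ 0.05 -0.01  0.28]
scene_outline
[  0.5622  -0.1766 128.8039 247.8172  -0.4035]
scene
[[ 0.5567 -0.0977 26.5712 79.6324 -0.2779]
 [ 0.5571 -0.1515 26.5071 79.1715 -0.3806]
 [ 0.5484 -0.2012 19.7412 60.8372 -1.1447]
 [ 0.5477 -0.258  18.5788 62.3924 -0.7185]]
top_outline
[  0.5578  -0.1836 128.2729 247.467   -1.9531]
top
[[  0.5604  -0.1004  27.7976 108.945   -0.4207]
 [  0.5604  -0.1541  27.0506 109.0726  -0.6225]
 [  0.5646  -0.2192  21.6034  82.5121  -0.8711]
 [  0.565   -0.275   24.7117  83.511   -1.1184]]
```

To row units: 0.08 m is 80, 0.06 m is 60.

steer_hand(
  steps=[
    [[0,0,0.3,0,-20,30,0.045],[0,0,0.3,0,-20,60,0.045],[0,0,0.3,0,-20,80,0.045],[0,0,0.3,0,-20,80,0.045],[0,0,0.3,0,-20,80,0.045]],
  ],
)

```text
t: 23.9
position: [0.5646, 0.3213, 0.1742]
orientation: [180.0, -0.0, -1.0]
force: [-0.2, 0.2, 0.6]
gripper_width: 0.0453
finger_force: 0.0
```

```bash
python3 -c "
from h import *
pose(4)
go([.5627,.3248,.089],-0.9)"
```

```text
mean [0.5649 0.3221 0.1751] sd [0.0002 0.0005 0.0005]
shift [-0.0025 -0.0021  0.0865] rotvec [-0.08 -0.14 -0.06]
```

To row units: 0.086 m is 86, 0.08 m is 80.

steer_hand(
  steps=[
    [[0,0,0,-2,-2,0,0.045],[0,0,0,-2,-2,30,0.045],[0,0,0,-2,-2,60,0.045],[0,0,0,-2,-2,80,0.045],[0,0,0,-2,-2,86,0.045],[0,0,0,-2,-2,86,0.045],[0,0,0,-2,-2,86,0],[0,0,0,-2,-2,86,0]],
  ],
  grip_force=25,
)

```text
t: 24.85
position: [0.5628, 0.3253, 0.0893]
orientation: [-179.9, -0.1, -0.9]
force: [0.3, 0.5, 0.6]
gripper_width: 0.0323
finger_force: 0.0
```

steer_hand(
  steps=[
    [[0,0,0,0,0,0,0],[0,0,0,0,0,0,0],[0,0,0,0,0,0,0],[0,0,0,0,0,-10,0],[0,0,0,0,0,-50,0],[0,0,0,0,0,-90,0],[0,0,0,0,0,-130,0],[0,0,0,0,0,-165,0]],
  ],
)

```text
t: 25.65
position: [0.5617, 0.3246, 0.2549]
orientation: [-180.0, -0.0, -0.9]
force: [0.2, 1.4, -2.8]
gripper_width: 0.0211
finger_force: 25.0
```

```bash
python3 see.py
```

```text
scene_outline
[  0.5621  -0.1766 128.851  247.7837  -0.4834]
scene
[[ 0.5567 -0.0976 26.6407 79.6324 -0.2779]
 [ 0.5571 -0.1515 26.4495 79.1615 -0.4413]
 [ 0.5481 -0.2012 19.7437 61.4448 -1.3076]
 [ 0.5477 -0.258  18.5788 62.3924 -0.7185]]
top_outline
[  0.5578  -0.1836 128.2727 247.3753  -1.9538]
top
[[  0.5604  -0.1004  27.796  108.9974  -0.4204]
 [  0.5604  -0.1541  27.0506 109.0726  -0.6225]
 [  0.5646  -0.2192  21.6034  82.5253  -0.8712]
 [  0.5645  -0.275   24.7105  82.7011  -1.1184]]
```

To row units: 0.005 m is 5, 0.385 m is 385.

steer_hand(
  steps=[
    [[0,0,0,0,45,0,0],[0,0,0,0,93,0,0],[0,0,0,0,141,0,0],[0,0,0,2,190,0,0],[0,0,0,3,239,0,0],[0,0,0,5,288,0,0],[0,0,0,5,337,0,0],[0,0,0,5,385,0,0]],
  ],
)

```text
t: 26.55
position: [0.5596, -0.0626, 0.2517]
orientation: [180.0, 0.1, -0.9]
force: [0.3, 0.1, -2.4]
gripper_width: 0.0216
finger_force: 25.0
```

steer_hand(
  steps=[
    [[0,0,-0.3,0,40,0,0],[0,0,-0.3,0,70,0,0],[0,0,-0.3,0,91,20,0],[0,0,-0.3,0,91,40,0],[0,0,-0.3,0,91,50,0],[0,0,-0.3,0,91,50,0]],
  ],
)

```text
t: 27.15
position: [0.558, -0.1505, 0.2006]
orientation: [-179.9, 0.2, -0.5]
force: [-0.9, -0.0, -2.0]
gripper_width: 0.021
finger_force: 25.0
```

```bash
python3 see.py; python3 -c "
from h import *
pose(5)
go([.5595,-.1528,.133],-0.6)"
```

```text
scene_outline
[  0.5263  -0.154  200.1448 291.877   -0.8156]
scene
[[ 0.529  -0.2578 19.8545 66.3619 -1.1031]]
top_outline
[  0.5422  -0.1835 246.9378 260.2473 -88.2038]
top
[]
mean [ 0.56   -0.1508  0.2034] sd [0.0002 0.0002 0.0003]
shift [-0.0007  0.0018  0.0706] rotvec [ 0.02 -0.09  0.05]
```

Slot 3's label still reads −0.2578, so the carton hasn't moved. I'll lower the tape now.

To row units: 0.07 m is 70, 0.064 m is 64.

steer_hand(
  steps=[
    [[0,0,0,0,1.8,20,0],[0,0,0,0,1.8,35,0],[0,0,0,0,1.8,45,0],[0,0,0,0,1.8,52,0],[0,0,0,0,1.8,58,0],[0,0,0,0,1.8,64,0],[0,0,0,0,1.8,70,0],[0,0,0,0,1.8,70,0]],
  ],
)

```text
t: 28.25
position: [0.559, -0.1532, 0.1319]
orientation: [-180.0, 0.1, -0.6]
force: [0.1, -0.6, -2.5]
gripper_width: 0.0213
finger_force: 25.0
```

To row units: 0.029 m is 29, 0.026 m is 26.

steer_hand(
  steps=[
    [[0,0,0,0,0,8,0],[0,0,0,0,0,16,0],[0,0,0,0,0,22,0],[0,0,0,0,0,26,0],[0,0,0,0,0,29,0],[0,0,0,0,0,29,0],[0,0,0,0,0,29,0.036],[0,0,0,0,0,29,0.036]],
  ],
)

```text
t: 29.05
position: [0.56, -0.1533, 0.1042]
orientation: [180.0, -0.1, -0.6]
force: [-0.4, 0.4, 0.7]
gripper_width: 0.0338
finger_force: 0.0
```

steer_hand(
  steps=[
    [[0,0,0,0,0,0,0.036],[0,0,0,0,0,-30,0.036],[0,0,0,0,0,-70,0.036],[0,0,0,0,0,-110,0.036],[0,0,0,-20,-40,-150,0],[0,0,0,-40,-80,-150,0],[0,0,0,-60,-120,-150,0],[0,0,0,-80,-160,-150,0]],
  ],
)

```text
t: 29.85
position: [0.4804, 0.0094, 0.2546]
orientation: [180.0, -0.1, -0.6]
force: [0.4, 0.8, -1.0]
gripper_width: 0.0071
finger_force: 0.0
```

steer_hand(
  steps=[
    [[0,0,0,-15,-45,0,0],[0,0,0,-30,-90,0,0],[0,0,0,-50,-130,0,0],[0,0,0,-70,-170,0,0],[0,0,0,-70,-210,0,0],[0,0,0,-70,-235,0,0],[0,0,0,-70,-235,0,0]],
  ],
)

```text
t: 30.55
position: [0.4128, 0.2473, 0.2544]
orientation: [-179.9, -0.1, -0.3]
force: [0.2, -0.5, -0.0]
gripper_width: 0.0002
finger_force: 0.0
```

```bash
python3 -c "
from h import *
pose(4)
go([.408,.24,.1],-.9)
F=frames('7')
cv2.imwrite('pics/c7.png',np.hstack([cv2.resize(F['scene']['image'][90:270,150:350,::-1],None,fx=2,fy=2),cv2.resize(F['top']['image'][120:300,160:360,::-1],None,fx=2,fy=2)]))"
```

```text
mean [0.4133 0.2444 0.2539] sd [0.0004 0.0019 0.0003]
shift [-0.0057  0.0023  0.1536] rotvec [0.04 0.   0.25]
```

View pics/c7.png

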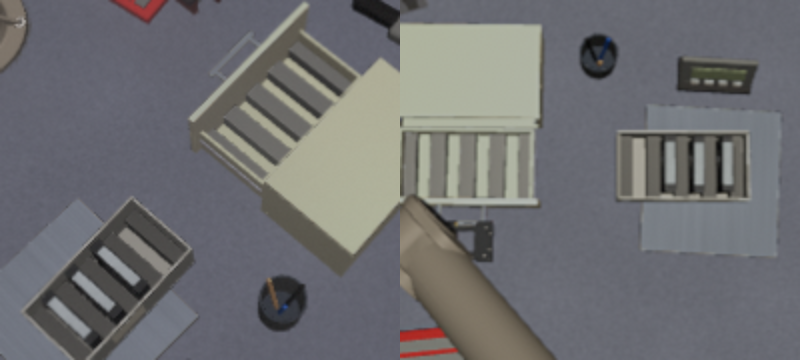

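The picture shows three tapes upright in slots 1 to 3, slot 0 empty, and the drawer empty. I'll lower in front of the handle and push the drawer shut.

steer_hand(
  steps=[
    [[0,0,0.3,-6,4,30,0],[0,0,0.3,-6,4,70,0],[0,0,0.3,-6,4,110,0],[0,0,0.3,-6,4,154,0],[0,0,0.3,-6,4,154,0]],
  ],
)

```text
t: 31.3
position: [0.4046, 0.2358, 0.0954]
orientation: [179.7, 0.5, -1.0]
force: [0.1, -0.8, -0.2]
gripper_width: 0.0004
finger_force: 0.0
```

steer_hand(
  steps=[
    [[0,0,0,30,0,0,0],[0,0,0,55,0,0,0],[0,0,0,80,0,0,0],[0,0,0,105,0,0,0],[0,0,0,130,0,0,0],[0,0,0,150,0,0,0],[0,0,0,160,0,0,0],[0,0,0,160,0,0,0]],
  ],
)

```text
t: 32.1
position: [0.5694, 0.2362, 0.1013]
orientation: [-179.9, -0.1, -1.0]
force: [-1.4, -0.8, -0.9]
gripper_width: 0.0003
finger_force: 0.0
```

To row units: 0.011 m is 11, 0.009 m is 9.

steer_hand(
  steps=[
    [[0,0,0,4,0,0,0],[0,0,0,7,0,0,0],[0,0,0,9,0,0,0],[0,0,0,11,0,0,0],[0,0,0,11,0,0,0]],
  ],
)

```text
t: 32.6
position: [0.5785, 0.2369, 0.0997]
orientation: [-180.0, -0.0, -0.9]
force: [-0.8, 0.4, 1.2]
gripper_width: 0.0006
finger_force: 0.5
```

steer_hand(
  steps=[
    [[0,0,0,2,0,0,0],[0,0,0,4,0,0,0],[0,0,0,4,0,0,0]],
  ],
)

```text
t: 32.9
position: [0.5811, 0.2369, 0.0995]
orientation: [180.0, 0.2, -0.9]
force: [-6.2, -0.0, 4.9]
gripper_width: 0.0002
finger_force: 3.1
```

steer_hand(
  steps=[
    [[0,0,0,3,0,0,0],[0,0,0,3,0,0,0]],
  ],
)

```text
t: 33.1
position: [0.5812, 0.237, 0.0993]
orientation: [179.9, 0.4, -0.8]
force: [-15.2, -1.7, 9.5]
gripper_width: 0.0006
finger_force: 7.2
```

steer_hand(
  steps=[
    [[0,0,0,-20,0,0,0],[0,0,0,-50,0,0,0],[0,0,0,-90,0,0,0],[0,0,0,-120,0,-50,0],[0,0,0,-150,0,-100,0],[0,0,0,-150,0,-150,0],[0,0,0,-150,0,-150,0]],
  ],
)

```text
t: 33.8
position: [0.4369, 0.2409, 0.2548]
orientation: [-179.8, -0.5, -0.8]
force: [0.9, 0.8, -0.2]
gripper_width: 0.0
finger_force: 0.0
```

Run:
```python
from look import *
np.set_printoptions(suppress=True)
F=frames('8')
for v,r in slots(F).items(): print(v);print(r.round(4))
ps=[]
for v,s in(('top',(192,150)),('scene',(330,170))):
    print(quad(blob(F[v],s,14),F[v],.148))
cv2.imwrite('pics/c8.png',np.hstack([cv2.resize(F['scene']['image'][90:270,150:400,::-1],None,fx=1.6,fy=1.6),cv2.resize(F['top']['image'][120:300,110:360,::-1],None,fx=1.6,fy=1.6)]))
```

```text
scene_outline
[  0.5622  -0.1766 128.8037 248.1817  -0.4035]
scene
[[ 0.5567 -0.0975 26.9108 79.6384 -0.1943]
 [ 0.5493 -0.1435 21.4682 62.9991 -0.3482]
 [ 0.5481 -0.201  20.0343 61.3359 -0.5694]
 [ 0.5477 -0.2581 18.6371 62.4301 -0.6769]]
top_outline
[  0.5578  -0.1836 128.2727 247.3753  -1.9538]
top
[[  0.5605  -0.1003  28.6769 108.9789   0.1336]
 [  0.5662  -0.1625  22.2299  81.6227  -0.7194]
 [  0.5646  -0.2195  23.1258  82.6877  -1.6127]
 [  0.565   -0.275   24.7936  83.6362  -1.1281]]
(array([0.72462659, 0.23413824]), array([283.60015869, 184.33630371]), 89.06378936767578)
(array([0.7282041 , 0.23644101]), array([283.78302002, 183.01022339]), 89.29756164550781)
```

View pics/c8.png

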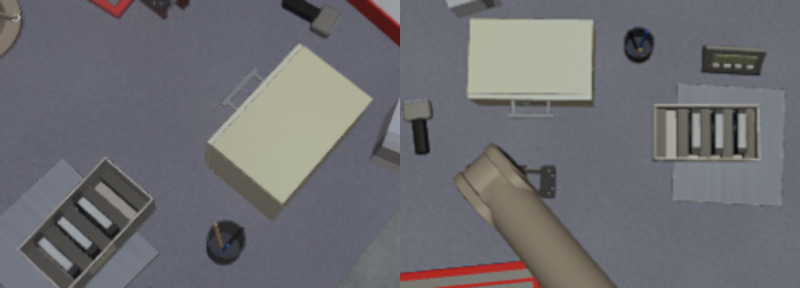

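Run:
```python
from look import *
F=frames();C={}
for v in F:
    im=F[v]['image'].astype(int);r=region(F[v],(.56,-.207),.05,.085,.125)
    m=((im[...,2]>=im[...,0]+2)&(im.min(2)>125)&r).astype(np.uint8)
    n,_,st,ce=cv2.connectedComponentsWithStats(m);C[v]=sorted([ce[i] for i in range(1,n) if st[i,4]>40],key=lambda c:-plane(F[v],c,.13)[0][1])
print(len(C['top']),len(C['scene']));print(tri(F['top'],C['top'],F['scene'],C['scene']).round(4))
```

```text
3 3
[[ 0.5589 -0.1535  0.1274  0.0046]
 [ 0.5575 -0.2076  0.1292  0.0042]
 [ 0.5589 -0.2605  0.1336  0.0032]]
```

Label heights are about 0.130 m against the expected 0.132 m, so the tapes are fully down. I'm handing the job in.

```bash
python3 -c "
from plant import ctrl
print(ctrl.finish_job())"
```

```text
the job is handed in; nothing more can be done
None
```

I handed the job in, and no verdict came back: by my last measurements the carton lies on its back on the scale, all three tapes found in the drawer stand fully down in slots 1–3, the drawer is shut, and nothing else on the bench was touched.

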